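# Weigh out jaggery on the spring scale

### The arm

A 6-joint arm with a two-finger parallel gripper is mounted at the origin on the work surface. World frame = base frame: x ahead of the robot, y to its left, z up, the work surface at z = 0. Lengths are in m, angles in degrees, forces in N, time in s.
With the tool pointing down it reaches from about 0.4 to 0.825 m from the base axis. Payload 7 kg.
Tool frame: the origin (TCP) lies midway between the tips of the shut fingers; the grasp point (between the pads) lies 19 mm behind it (ctrl.grip_point_offset is the distance from the TCP to the grasp point, in m); x points along the fingers, y is the direction in which the jaws open and shut, and the axes are right-handed (so a half turn about x gives the same grasp; the last joint's range is limited). The gripper opens to 88 mm and grips with 3 to 60 N. Pads are 19 mm wide; open, the fingers measure 130 mm over their backs; the gripper's body (78 mm by 193 mm) begins 47 mm behind the grasp point.
Start: joints at [92.768, 20.546, 0.682, 0, -70.136, -16.507], TCP at [0.16, 0.656, 0.227] pointing down, gripper open.
Joint ranges: [-176.03, 176.03], [-82.01, 121.73], [-58.28, 71.71], [-173.87, 95.51], [-174.79, -0.11], [-173.66, 173.66]. Speed limits (degrees/s): [136.94, 136.94, 172.46, 180, 180, 180].

### API

Orientations are given as [roll, pitch, yaw] about the fixed x, y, z axes, in that order (R = Rz(yaw) Ry(pitch) Rx(roll)).
In Python, from plant import ctrl gives the robot as it stands.
- The arm moves only by the tool drive_tool, never from a script. Its argument "plan" is a list of rows, each a list of 3 entries, a list of its own where there are three numbers: the shift along the tool's x, y, z in m, then the turn, a rotation vector about the tool's x, y, z in degrees, then the opening, from 0 (shut) to 1 (fully open). In form: [[[dx, dy, dz], [wx, wy, wz], grip], ...]. A call has 1 to 20 rows; each row is the pose to reach, as a shift and turn from the pose measured when the call began, along the tool's axes at that moment; what a row does not reach only later rows make up. A row lasts 1/12 s, in which the tool goes at most 41.7 mm and 7.16 degrees, less where a joint would pass 70% of its speed; a pose out of reach is approached as far as the arm can. A call with a gripper value outside its range is refused whole. The fingers move at their own pace and stop on an object; the grip force is fixed at half the most. Time passes only in rows, so rows that repeat a pose let the fingers close. It gives the time, the measured TCP pose, the force and the opening at its end, in the units of the state.
- ctrl.get_obs(): the state, without advancing time (a new reading comes with each control period).
- ctrl.snapshot(name): name is "scene" or "top" or "wrist"; returns the picture (420x560x3 uint8, blue, green, red); there is no depth.
- ctrl.get_calibration(name): a dict with "fx", "fy", "cx", "cy" (pixels), "dist_coeffs" ([k1, k2, p1, p2, k3] as OpenCV has them; the pictures are not rectified), "R" (3x3) and "t" (3): a world point X has camera coordinates R X + t. Camera axes: x right, y down, z forward; pixel columns grow to the right and rows downward; lengths in m; the calibration is good to about 2 mm. A picture is of the moment at which its call begins: read the wrist's pose just before it. get_calibration takes no time and is no camera call; for the wrist camera it gives the pose at the moment of the call.
- ctrl.close_job(): hands the job in, once; it reports no verdict.
Trained networks look in the newest picture that a camera, given by its name, has taken for a name from the list of things; names that differ only in an ending like _2 or _b are one class to them, and where a whole thing is asked for, a point or a joint stands for the part that bears it (a point fixed in the world has none). Each returns a list of dicts, best first, with "confidence" (0 to 1); they miss things now and then, are a little off and sometimes report something else, mostly with a low value. They report only what shows in the picture. A call takes as long as a camera call. They do not tell look-alikes from the thing itself.
- ctrl.cut_out(camera, name): "pixels" (420x560 bool, what is visible of it) and "pixel" ([column, row] in pixels, amid what is visible of it).
- ctrl.landmark_of(camera, name): "pixel" ([column, row] in pixels: a listed point, or the origin of a listed thing).
The state is a dict: "clock": time; "joint_pos": joint angles; "qvel": joint speeds; "tau": joint torques, N m; "tool_pos": TCP position; "orientation": TCP orientation; "force": force on the tool from outside, world axes, zero at the start; "moment": the same for the moment, N m; "opening": finger opening in m.
Only numpy, scipy, OpenCV 4.12 (cv2) and the standard library are available. Lean on these libraries where they do the work, as an engineer would, in place of code of your own. Each camera call takes 0.05 s, during which the arm holds its last target. There are 200 camera calls.

### The job

Weigh out jaggery for the tea: push the brown jaggery blocks, one at a time, into free slots of the spring scale's rack, each fully home on the rack's floor, and stop once the needle rests in the green band with the rack let go. The slots pinch and the rack sinks as you push, so press each block down firmly enough to seat it, but never so hard that the needle gets to the red zone. Leave any spare block standing where it is, and do not disturb the flask, the mugs or the sugar tin.

Things in the scene. Friction and masses are not known exactly. Their poses are not given: they have to be found in the camera images.
- pan (a joint): How far the scale's rack has sunk from its top stop, in m (down is positive, bottom stop 0.042). Spring 600 N/m: each block sinks it 3.1 to 3.5 mm. The empty rack starts 2 to 7 mm down, differing each time, so two or three blocks are needed. Green band: 0.0110 to 0.0145; red zone from 0.032.
- rack (a point): Centre of the top face of the steel rack floor (74 mm along its x, 152 along its y) on the blue spring scale, z up, about 0.10 m above the shelf; it sinks with the rack. Three slots for one block each lie side by side, centred at y = -48, 0 and +48 mm. A block goes in upright, its 60 mm length along this x (ends free for fingers). Seated, its centre is 30 mm above this point.
- slot0 (a point): Floor of the slot at y = -48 mm on the rack, its middle; axes as the rack's. Each slot is two sprung steel cheeks, 40 mm long, 30 mm high, 34 mm apart at the top, narrowing evenly to 23 mm at the floor. They spring apart and pinch ever harder on the way down: a block just set in hangs about 20 mm too high; a seated one stays down by friction.
- slot1 (a point): The same for the middle slot. Pushing a block home takes about 5 to 9 N in all, its weight included (friction varies), while the rack sinks up to 15 mm below where it stood. Once home, pushing only sinks the rack further, at 600 N/m. Let the rack rise again before letting go of the block.
- slot2 (a point): The same for the slot at y = +48 mm on the rack.
- dial (a point): Centre of the scale's round white dial, 104 mm across, tilted 45 degrees, low on the scale's +x side (118 mm from the rack's axis). Its red needle turns clockwise by 7.5 degrees per mm of sinking. Green band and red zone are painted near the rim. The base is 170 x 170 mm, 46 mm high.
- block0_c (a point): First block of brown jaggery, 60 long (its x) x 30 thick (its y) x 60 mm high, about 0.2 kg (5 percent either way), standing upright on the shelf, firm enough to be gripped over its 60 mm length with 30 N. This point is its centre, 30 mm above its underside.
- block1_c (a point): Second block of brown jaggery, 60 long (its x) x 30 thick (its y) x 60 mm high, about 0.2 kg (5 percent either way), standing upright on the shelf, firm enough to be gripped over its 60 mm length with 30 N. This point is its centre, 30 mm above its underside.
- block2_c (a point): Third block of brown jaggery, 60 long (its x) x 30 thick (its y) x 60 mm high, about 0.2 kg (5 percent either way), standing upright on the shelf, firm enough to be gripped over its 60 mm length with 30 N. This point is its centre, 30 mm above its underside.
- flask_c (a point): Bystander: red vacuum flask, 112 mm across, 253 mm high, handle on its -x side; the point is on its axis 120 mm above its underside.
- mug1_c (a point): Bystander: white mug, 80 mm across, 90 mm high, on an 8 mm wooden coaster; the point is its centre, half-way up.
- mug2_c (a point): Bystander: white mug, 80 mm across, 90 mm high, on the shelf; the point is its centre, half-way up.
- tin_c (a point): Bystander: green sugar tin with white lid, 94 mm across, 114 mm high; the point is its centre, half-way up.
There are look-alikes about, which are no part of the job. What is shaped like the part that bears block0_c but pink or turquoise is not meant.

How it is judged (in metres and radians):
On the way, in this order (a step that is already met when the one before it is completed fails the run):
1. a first block is fully home in a slot of the rack (((z of block0_c in the frame of rack between 0.026 and 0.0335 m and x of block0_c in the frame of rack between -0.015 and 0.015 m and y of block0_c in the frame of rack between -0.056 and 0.056 m and angle between block0_c's own z axis and vertical below 0.1 rad) or (z of block1_c in the frame of rack between 0.026 and 0.0335 m and x of block1_c in the frame of rack between -0.015 and 0.015 m and y of block1_c in the frame of rack between -0.056 and 0.056 m and angle between block1_c's own z axis and vertical below 0.1 rad) or (z of block2_c in the frame of rack between 0.026 and 0.0335 m and x of block2_c in the frame of rack between -0.015 and 0.015 m and y of block2_c in the frame of rack between -0.056 and 0.056 m and angle between block2_c's own z axis and vertical below 0.1 rad))), for 0.3 s.
2. then a second block is fully home too ((((z of block0_c in the frame of rack between 0.026 and 0.0335 m and x of block0_c in the frame of rack between -0.015 and 0.015 m and y of block0_c in the frame of rack between -0.056 and 0.056 m and angle between block0_c's own z axis and vertical below 0.1 rad) and (z of block1_c in the frame of rack between 0.026 and 0.0335 m and x of block1_c in the frame of rack between -0.015 and 0.015 m and y of block1_c in the frame of rack between -0.056 and 0.056 m and angle between block1_c's own z axis and vertical below 0.1 rad)) or ((z of block0_c in the frame of rack between 0.026 and 0.0335 m and x of block0_c in the frame of rack between -0.015 and 0.015 m and y of block0_c in the frame of rack between -0.056 and 0.056 m and angle between block0_c's own z axis and vertical below 0.1 rad) and (z of block2_c in the frame of rack between 0.026 and 0.0335 m and x of block2_c in the frame of rack between -0.015 and 0.015 m and y of block2_c in the frame of rack between -0.056 and 0.056 m and angle between block2_c's own z axis and vertical below 0.1 rad)) or ((z of block1_c in the frame of rack between 0.026 and 0.0335 m and x of block1_c in the frame of rack between -0.015 and 0.015 m and y of block1_c in the frame of rack between -0.056 and 0.056 m and angle between block1_c's own z axis and vertical below 0.1 rad) and (z of block2_c in the frame of rack between 0.026 and 0.0335 m and x of block2_c in the frame of rack between -0.015 and 0.015 m and y of block2_c in the frame of rack between -0.056 and 0.056 m and angle between block2_c's own z axis and vertical below 0.1 rad)))), for 0.3 s.
At the end, for the whole second after the job is handed in: Rack let go and at rest, needle in the green band (sunk 11.0 to 14.5 mm, 0.3 mm tolerance); two or three blocks home in slots (centre within 3.5 mm of 30 mm above the rack floor, within 15 mm of the middle lengthwise, upright); any other block upright within 30 mm of its start (value of joint pan between 0.0107 and 0.0148 m and velocity of joint pan between -0.01 and 0.01 m/s and ((z of block0_c in the frame of rack between 0.026 and 0.0335 m and x of block0_c in the frame of rack between -0.015 and 0.015 m and y of block0_c in the frame of rack between -0.056 and 0.056 m and angle between block0_c's own z axis and vertical below 0.1 rad) or (distance of block0_c from where it was at the start of the episode below 0.03 m and angle between block0_c's own z axis and vertical below 0.15 rad)) and ((z of block1_c in the frame of rack between 0.026 and 0.0335 m and x of block1_c in the frame of rack between -0.015 and 0.015 m and y of block1_c in the frame of rack between -0.056 and 0.056 m and angle between block1_c's own z axis and vertical below 0.1 rad) or (distance of block1_c from where it was at the start of the episode below 0.03 m and angle between block1_c's own z axis and vertical below 0.15 rad)) and ((z of block2_c in the frame of rack between 0.026 and 0.0335 m and x of block2_c in the frame of rack between -0.015 and 0.015 m and y of block2_c in the frame of rack between -0.056 and 0.056 m and angle between block2_c's own z axis and vertical below 0.1 rad) or (distance of block2_c from where it was at the start of the episode below 0.03 m and angle between block2_c's own z axis and vertical below 0.15 rad)) and (((z of block0_c in the frame of rack between 0.026 and 0.0335 m and x of block0_c in the frame of rack between -0.015 and 0.015 m and y of block0_c in the frame of rack between -0.056 and 0.056 m and angle between block0_c's own z axis and vertical below 0.1 rad) and (z of block1_c in the frame of rack between 0.026 and 0.0335 m and x of block1_c in the frame of rack between -0.015 and 0.015 m and y of block1_c in the frame of rack between -0.056 and 0.056 m and angle between block1_c's own z axis and vertical below 0.1 rad)) or ((z of block0_c in the frame of rack between 0.026 and 0.0335 m and x of block0_c in the frame of rack between -0.015 and 0.015 m and y of block0_c in the frame of rack between -0.056 and 0.056 m and angle between block0_c's own z axis and vertical below 0.1 rad) and (z of block2_c in the frame of rack between 0.026 and 0.0335 m and x of block2_c in the frame of rack between -0.015 and 0.015 m and y of block2_c in the frame of rack between -0.056 and 0.056 m and angle between block2_c's own z axis and vertical below 0.1 rad)) or ((z of block1_c in the frame of rack between 0.026 and 0.0335 m and x of block1_c in the frame of rack between -0.015 and 0.015 m and y of block1_c in the frame of rack between -0.056 and 0.056 m and angle between block1_c's own z axis and vertical below 0.1 rad) and (z of block2_c in the frame of rack between 0.026 and 0.0335 m and x of block2_c in the frame of rack between -0.015 and 0.015 m and y of block2_c in the frame of rack between -0.056 and 0.056 m and angle between block2_c's own z axis and vertical below 0.1 rad)))); the robot touches nothing.
It fails at once if the scale is overloaded: the rack sinks to the red zone (32 mm) (value of joint pan above 0.032 m).
It fails at once if the flask is moved more than 20 mm or tipped (distance of flask_c from where it was at the start of the episode above 0.02 m or angle between flask_c's own z axis and vertical above 0.2 rad).
It fails at once if the first mug is moved more than 20 mm or tipped (distance of mug1_c from where it was at the start of the episode above 0.02 m or angle between mug1_c's own z axis and vertical above 0.2 rad).
It fails at once if the second mug is moved more than 20 mm or tipped (distance of mug2_c from where it was at the start of the episode above 0.02 m or angle between mug2_c's own z axis and vertical above 0.2 rad).
It fails at once if the sugar tin is moved more than 20 mm or tipped (distance of tin_c from where it was at the start of the episode above 0.02 m or angle between tin_c's own z axis and vertical above 0.2 rad).
It also fails if it takes over 72 s, if anything falls off the work surface, if the arm or the gripper's body presses on something with over 40 N, if the wrist force passes 120 N, or if a joint passes its speed limit or range.

## Working session

There is one attempt and no reset: what is moved stays moved. The work goes in short steps, Python scripts to look and compute and a tool call to move; the robot and the scene stay as the last step left them, time stands still between calls to the robot, and variables do not carry over. Pictures are saved under pics/ and viewed, about 8 in all and at most 12, crops included, and the job is handed in when it is done.

Besides the shell and the picture viewer there is one more tool, called after ">>>" in YAML: its name, and indented under it one key for each argument. drive_tool: Moves the arm, as the interface text tells. Its arguments: {"type":"object","properties":{"plan":{"type":"array","items":{"type":"array"}}},"required":["plan"]}

```bash
mkdir -p pics; ls; cat > h.py <<'E'
import numpy as np,cv2
from plant import ctrl
from scipy.spatial.transform import Rotation as Ro
def cal(n):
    c=ctrl.get_calibration(n);K=np.array([[c['fx'],0,c['cx']],[0,c['fy'],c['cy']],[0,0,1.]])
    return K,np.array(c['dist_coeffs']),np.array(c['R']),np.array(c['t'])
def onz(n,px,z):
    K,d,R,t=cal(n);u=cv2.undistortPoints(np.array([[px]],float),K,d)[0,0]
    r=R.T@np.array([u[0],u[1],1]);o=-R.T@t;return o+r*(z-o[2])/r[2]
def proj(n,X):
    K,d,R,t=cal(n);return cv2.projectPoints(np.atleast_2d(X).astype(float),cv2.Rodrigues(R)[0],t,K,d)[0][:,0]
def st():
    o=ctrl.get_obs();print({k:np.round(o[k],4).tolist() for k in('clock','tool_pos','orientation','force','opening')});return o
def shift(target,yaw=None):
    o=ctrl.get_obs();e=o['orientation'];R=Ro.from_euler('xyz',e,degrees=True)
    return R.inv().apply(np.array(target)-o['tool_pos'])
E
python3 - <<'E'
from h import *
st()
ims={n:ctrl.snapshot(n) for n in('scene','top','wrist')}
for n in('scene','top'):
    cv2.imwrite(f'pics/{n}0.png',ims[n]);print(n,[x.round(3).tolist() if hasattr(x,'round') else x for x in cal(n)[2:]])
    for k in('block0_c','rack','slot0','slot1','slot2','dial','flask_c','mug1_c','tin_c'):
        for r in ctrl.landmark_of(n,k)[:6]: print(n,k,np.round(r['pixel'],1),round(r['confidence'],2),onz(n,r['pixel'],{'b':.03,'r':.1,'s':.1,'d':.05,'f':.12,'m':.05,'t':.057}[k[0]]).round(3)[:2])
cv2.imwrite('pics/a.png',np.vstack([ims['scene'],ims['top']]) if 0 else ims['top'])
E
```

```text
pics
{'clock': 0.0, 'tool_pos': [0.1602, 0.6552, 0.2256], 'orientation': [96.1079, 89.9033, -97.6377], 'force': [-0.5115, -0.5446, 0.3722], 'opening': 0.0877}
scene [[[-0.678, 0.735, 0.013], [0.493, 0.468, -0.734], [-0.545, -0.491, -0.679]], [0.377, -0.244, 1.792]]
scene block0_c [269.7 177.4] 0.94 [ 0.45  -0.124]
scene block0_c [283.9 194. ] 0.93 [ 0.477 -0.042]
scene block0_c [256.8 162.4] 0.76 [ 0.424 -0.203]
scene rack [330.2 236.7] 0.69 [0.579 0.202]
scene slot0 [315.7 230.8] 0.97 [0.587 0.163]
scene slot0 [332.7 239.3] 0.71 [0.582 0.212]
scene slot1 [315.7 230.8] 0.97 [0.587 0.163]
scene slot1 [332.7 239.3] 0.71 [0.582 0.212]
scene slot2 [315.7 230.8] 0.97 [0.587 0.163]
scene slot2 [332.7 239.3] 0.71 [0.582 0.212]
scene dial [296.  275.7] 0.77 [0.698 0.197]
scene flask_c [437.4 250.3] 0.66 [0.454 0.431]
scene mug1_c [217.4 247.8] 0.71 [ 0.766 -0.01 ]
scene mug1_c [436.3 251.8] 0.26 [0.392 0.409]
top [[[-0.012, -1.0, -0.007], [-0.987, 0.012, -0.157], [0.158, 0.005, -0.988]], [0.059, 0.617, 1.161]]
top block0_c [307.5 258.2] 0.67 [ 0.453 -0.035]
top rack [228. 218.] 0.78 [0.576 0.209]
top slot0 [213.9 216.3] 0.83 [0.582 0.253]
top slot0 [230.6 217.6] 0.55 [0.577 0.202]
top slot1 [213.9 216.3] 0.83 [0.582 0.253]
top slot1 [230.6 217.6] 0.55 [0.577 0.202]
top slot2 [213.9 216.3] 0.83 [0.582 0.253]
top slot2 [230.6 217.6] 0.55 [0.577 0.202]
top dial [232.1 183.5] 0.85 [0.695 0.204]
top dial [228.7 214.1] 0.68 [0.595 0.214]
top flask_c [151.4 260.9] 0.57 [0.448 0.435]
top mug1_c [295.7 157.7] 0.83 [ 0.778 -0.002]
top mug1_c [234.7 184.8] 0.56 [0.691 0.196]
top tin_c [156.9 215.1] 0.84 [0.594 0.444]
```

```bash
python3 - <<'E'
import cv2,numpy as np
s=cv2.imread('pics/scene0.png');t=cv2.imread('pics/top0.png')
a=cv2.resize(s[110:310,180:470],None,fx=2,fy=2,interpolation=cv2.INTER_CUBIC)
b=cv2.resize(t[130:310,120:400],None,fx=1,fy=1)
cv2.imwrite('pics/v1.png',cv2.resize(s[120:320,180:460],(784,560),interpolation=cv2.INTER_CUBIC))
cv2.imwrite('pics/v2.png',cv2.resize(t[130:330,120:400],(784,560),interpolation=cv2.INTER_CUBIC))
E
```

```text
(no output)
```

View pics/v1.png

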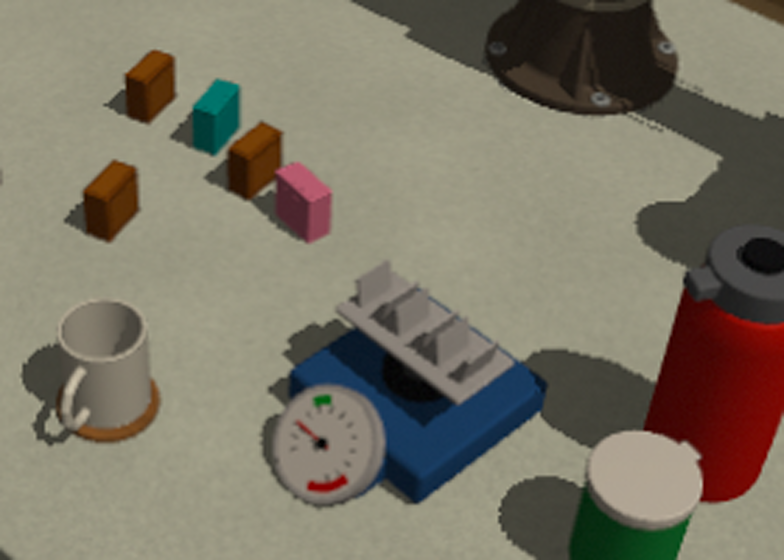

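View pics/v2.png

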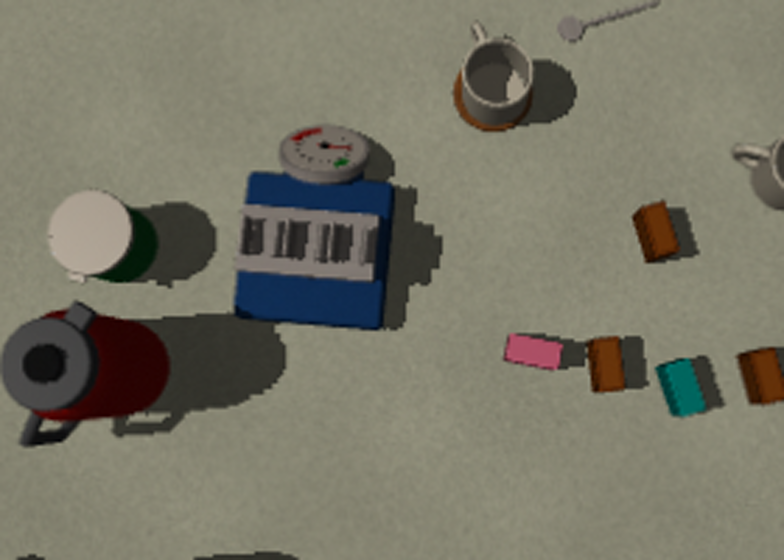

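The scene picture shows three brown blocks, at v1 (150,86), (255,160) and (110,200). The look-alikes are turquoise at (216,117) and pink at (303,203). All three slots are empty, and the needle is left of the green band. In the full picture the brown candidates are about (234,151), (271,177) and (219,191), and I reject the turquoise at (257,162) and the pink at (288,192). Next I'll fit the poses and read the dial.

```bash
cat >> h.py <<'E'
from scipy.optimize import minimize
def box(x,y,yaw,z0,L,W,H):
    c,s=np.cos(yaw),np.sin(yaw);return np.array([[x+c*a*L-s*b*W,y+s*a*L+c*b*W,z0+k*H] for a in(-.5,.5) for b in(-.5,.5) for k in(0,1)])
def sil(n,P,sc=4):
    m=np.zeros((420*sc,560*sc),np.uint8);h=cv2.convexHull(((proj(n,P)+.5)*sc-.5).astype(np.float32))
    cv2.fillConvexPoly(m,np.round(h).astype(int),255);return cv2.resize(m,(560,420),interpolation=cv2.INTER_AREA)/255.
def fit(masks,p0,mk):
    f=lambda p:sum(np.abs(sil(n,mk(p))-m).sum() for n,m in masks.items())
    best=None
    for s in(0,1):
        r=minimize(f,p0 if best is None else best.x,method='Nelder-Mead',options=dict(initial_simplex=np.array([p0 if best is None else best.x]*4)+np.vstack([np.zeros(3),np.diag([.008,.008,.15])]),xatol=1e-4,fatol=.1))
        best=r
    return r.x,r.fun
def brown(im):
    h=cv2.cvtColor(im,cv2.COLOR_BGR2HSV);return ((h[...,0]>=5)&(h[...,0]<=17)&(h[...,1]>130)&(h[...,2]>45)).astype(np.uint8)
def needle(im,n,c,dump=None):
    """rectify the dial: 45deg tilt facing +x (rack yaw given) ; c centre, returns 400px image"""
    C,yaw=c;nx=np.array([np.cos(yaw),np.sin(yaw),0]);r=np.array([-np.sin(yaw),np.cos(yaw),0]) # viewer right = +y
    up=(np.array([0,0,1])-nx)/2**.5
    q=np.array([C-.06*r+.06*up,C+.06*r+.06*up,C+.06*r-.06*up,C-.06*r-.06*up])
    H=cv2.getPerspectiveTransform(proj(n,q).astype(np.float32),np.float32([[0,0],[400,0],[400,400],[0,400]]))
    return cv2.warpPerspective(im,H,(400,400),flags=cv2.INTER_CUBIC)
E
python3 - <<'E'
from h import *
ims={n:cv2.imread(f'pics/{n}0.png') for n in('scene','top')}
cc={}
for n,z in(('scene',.03),('top',.03)):
    N,l,s,c=cv2.connectedComponentsWithStats(brown(ims[n]));cc[n]=[]
    for i in range(1,N):
        if s[i,4]>60: print(n,s[i].tolist(),onz(n,c[i],z).round(3)[:2]);cc[n].append((l==i,onz(n,c[i],z)[:2]))
for m,p in cc['scene']:
    t=[a for a,b in cc['top'] if np.hypot(*(b-p))<.03]
    if t:
        for mm in({'scene':m},{'top':t[0]},{'scene':m,'top':t[0]}):
            x,f=fit(mm,[p[0],p[1],.1],lambda q:box(*q,0,.06,.03,.06));print('block',x[:2].round(4),np.degrees(x[2]).round(1),round(f,1))
for n in ims:
    h=cv2.cvtColor(ims[n],cv2.COLOR_BGR2HSV);m=((h[...,0]>100)&(h[...,0]<125)&(h[...,1]>120)&(h[...,2]>40)).astype(np.uint8)
    N,l,s,c=cv2.connectedComponentsWithStats(m)
    print(n,[(s[i].tolist(),c[i].round(1).tolist()) for i in range(1,N) if s[i,4]>50])
E
```

```text
scene [0, 0, 163, 164, 14469] [ 0.453 -1.2  ]
scene [532, 30, 21, 20, 134] [-1.226  0.085]
scene [516, 36, 44, 122, 796] [-0.651  0.296]
scene [505, 39, 16, 20, 85] [-0.988  0.038]
scene [173, 59, 58, 36, 1142] [ 0.173 -0.777]
scene [416, 59, 94, 80, 3066] [-0.439  0.091]
scene [340, 70, 23, 10, 70] [-0.239 -0.327]
scene [502, 110, 21, 29, 126] [-0.378  0.288]
scene [539, 134, 21, 38, 285] [-0.295  0.472]
scene [225, 138, 17, 26, 328] [ 0.43  -0.302]
scene [262, 164, 19, 27, 289] [ 0.438 -0.125]
scene [210, 178, 19, 28, 401] [ 0.597 -0.187]
scene [508, 192, 14, 14, 104] [0.014 0.471]
scene [492, 208, 68, 54, 1435] [0.116 0.574]
scene [207, 256, 30, 22, 152] [0.798 0.045]
scene [89, 409, 71, 11, 547] [1.201 0.18 ]
top [232, 45, 72, 68, 3823] [1.07  0.089]
top [282, 156, 22, 21, 80] [0.746 0.021]
top [346, 202, 17, 21, 231] [ 0.6   -0.188]
top [517, 218, 43, 120, 4245] [ 0.394 -0.798]
top [330, 250, 13, 20, 217] [ 0.447 -0.126]
top [384, 254, 18, 20, 253] [ 0.431 -0.305]
top [66, 357, 89, 14, 877] [0.132 0.589]
top [65, 382, 28, 25, 572] [0.032 0.683]
top [541, 403, 8, 17, 80] [-0.044 -0.774]
top [65, 413, 37, 3, 77] [-0.029  0.682]
block [ 0.4307 -0.302 ] 19.6 48.9
block [ 0.431  -0.3036] 11.9 39.0
block [ 0.4302 -0.3039] 16.6 101.2
block [ 0.4364 -0.1226] 34.3 109.7
block [ 0.4471 -0.1247] 5.4 25.0
block [ 0.447  -0.1246] 11.1 173.6
block [ 0.5962 -0.1877] 22.5 48.7
block [ 0.598  -0.1881] 13.8 32.8
block [ 0.5977 -0.1876] 20.3 90.8
block [0.1065 0.5835] 4.2 1179.1
block [0.132  0.6035] 89.1 668.7
block [0.1312 0.6048] 78.3 1818.0
scene [([374, 42, 32, 37, 250], [388.5, 56.6]), ([284, 242, 91, 57, 1737], [334.2, 268.6])]
top [([208, 192, 52, 17, 533], [234.0, 199.2]), ([204, 227, 53, 21, 818], [230.3, 236.7])]
```

```bash
python3 - <<'E'
from h import *
o=st();R=Ro.from_euler('xyz',o['orientation'],degrees=True).as_matrix();print(R.round(3))
K,d,Rc,t=cal('wrist');print(K.round(1).tolist(),(Rc@R).round(3).tolist(),(R.T@(-Rc.T@t-o['tool_pos'])).round(3))
for n,T in(('wp over rack',[.5,.3,.36]),):print(shift(T))
im={n:cv2.imread(f'pics/{n}0.png') for n in('scene','top')}
C=np.array([.697,.200,.052])
cv2.imwrite('pics/dial0.png',np.hstack([needle(im[n],n,(C,np.radians(-5))) for n in im]))
E
```

```text
{'clock': 1.05, 'tool_pos': [0.1603, 0.6556, 0.2266], 'orientation': [-137.5651, 89.998, 28.6973], 'force': [-0.2138, 0.6131, -0.2501], 'opening': 0.0871}
[[ 0.    -0.237 -0.971]
 [ 0.    -0.971  0.237]
 [-1.    -0.    -0.   ]]
[[305.7, 0.0, 280.7], [0.0, 305.7, 211.5], [0.0, 0.0, 1.0]] [[0.001, 1.0, 0.0], [-0.31, 0.0, 0.951], [0.951, -0.001, 0.31]] [-0.157  0.    -0.084]
[-0.13340327  0.2648089  -0.41440994]
```

View pics/dial0.png

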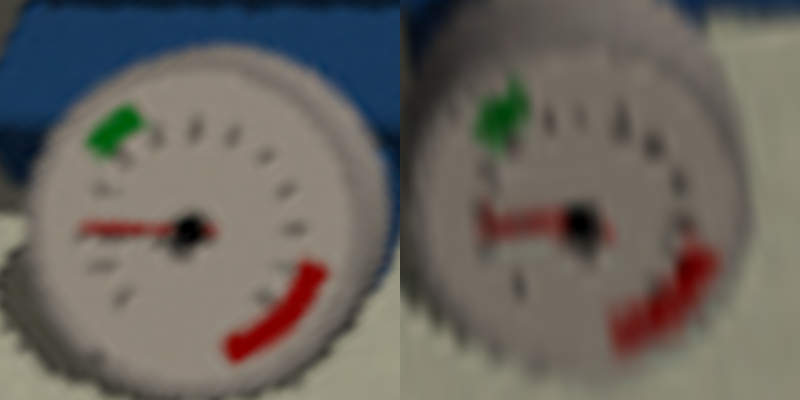

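The needle is at 9 o'clock. The ticks and band put zero at 45° below that, so pan ≈ 6 mm and two blocks should land at about 12.5 mm. I'll raise the arm clear of the flask and go look at the rack from above.

>>> drive_tool:
  plan:
    - [[-0.04,0,0],[0,0,0],1]
    - [[-0.08,0,0],[0,0,0],1]
    - [[-0.12,0,0],[0,0,0],1]
    - [[-0.134,0,0],[0,0,0],1]
    - [[-0.134,0.383,-0.5225],[81,0,0],1]
    - [[-0.134,0.383,-0.5225],[81,0,0],1]
    - [[-0.134,0.383,-0.5225],[81,0,0],1]
    - [[-0.134,0.383,-0.5225],[81,0,0],1]
    - [[-0.134,0.383,-0.5225],[81,0,0],1]
    - [[-0.134,0.383,-0.5225],[81,0,0],1]
    - [[-0.134,0.383,-0.5225],[81,0,0],1]
    - [[-0.134,0.383,-0.5225],[81,0,0],1]
    - [[-0.134,0.383,-0.5225],[81,0,0],1]
    - [[-0.134,0.383,-0.5225],[81,0,0],1]
    - [[-0.134,0.383,-0.5225],[81,0,0],1]
    - [[-0.134,0.383,-0.5225],[81,0,0],1]
    - [[-0.134,0.383,-0.5225],[81,0,0],1]
    - [[-0.134,0.383,-0.5225],[81,0,0],1]
    - [[-0.134,0.383,-0.5225],[81,0,0],1]
    - [[-0.134,0.383,-0.5225],[81,0,0],1]

```text
clock: 2.72
tool_pos: [0.5787, 0.1563, 0.3605]
orientation: [-161.1, 90.0, -76.0]
force: [-0.5, 0.2, -0.3]
opening: 0.0875
```

```bash
python3 - <<'E'
from h import *
st();im=ctrl.snapshot('wrist');cv2.imwrite('pics/w1.png',im);np.save('w1cal.npy',np.array([1]))
for k in('rack','slot0','dial'):
    for r in ctrl.landmark_of('wrist',k)[:4]: print(k,np.round(r['pixel'],1),round(r['confidence'],2),onz('wrist',r['pixel'],.098 if k!='dial' else .045).round(4)[:2])
E
```

```text
{'clock': 2.7167, 'tool_pos': [0.5787, 0.1563, 0.3605], 'orientation': [-161.1303, 89.9661, -75.9731], 'force': [-0.4877, 0.2424, -0.279], 'opening': 0.0875}
rack [280.  212.2] 0.87 [0.5837 0.2088]
slot0 [281.6 241.4] 0.91 [0.5843 0.2561]
slot0 [281.1 171.6] 0.69 [0.5761 0.1517]
slot0 [282.6 208.7] 0.57 [0.5785 0.2054]
dial [208.2 199.9] 0.97 [0.6965 0.1985]
```

View pics/w1.png

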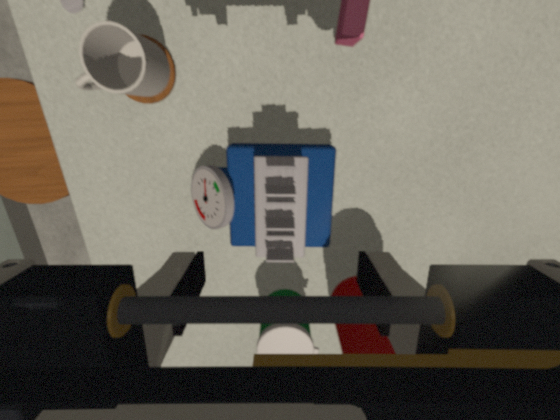

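```bash
python3 - <<'E'
from h import *
im=cv2.imread('pics/w1.png').astype(float)
sat=im[...,0]-im[...,2]  # blue minus red : high on base
def edge(row,lo,hi,sgn):
    s=sat[row,lo:hi];g=np.diff(s)*sgn;i=g.argmax();w=np.clip(g[max(0,i-2):i+3],0,None)
    return lo+.5+(w*(np.arange(max(0,i-2),max(0,i-2)+len(w)))).sum()/w.sum()
rows=np.arange(170,242,3)
L=[(edge(r,240,268,-1),r) for r in rows];Rr=[(edge(r,295,325,1),r) for r in rows]
for z in(.085,.09,.095,.1,.105):
    l=np.array([onz('wrist',p,z)[:2] for p in L]);r=np.array([onz('wrist',p,z)[:2] for p in Rr])
    fl=np.polyfit(l[:,1],l[:,0],1);fr=np.polyfit(r[:,1],r[:,0],1);y=.205
    print(z,'w',np.polyval(fl,y)-np.polyval(fr,y),'mid',(np.polyval(fl,y)+np.polyval(fr,y))/2,'yaw',np.degrees(-np.arctan([fl[0],fr[0]])),'res',np.std(l[:,0]-np.polyval(fl,l[:,1])))
# end edges along centre columns: gray profile
for c in(262,300): print(c,im[145:165,c].mean(1).round().tolist(),im[248:272,c].mean(1).round().tolist())
E
```

```text
0.085 w 0.07803109794217422 mid 0.5812775784233113 yaw [-5.44149973 -5.54172018] res 0.00015289057967509182
0.09 w 0.07712509697636039 mid 0.5812904339672444 yaw [-5.44149973 -5.54172018] res 0.00015112063171118773
0.095 w 0.07621909601054644 mid 0.5813032895111775 yaw [-5.44149973 -5.54172018] res 0.00014935068374727738
0.1 w 0.07531309504473283 mid 0.5813161450551108 yaw [-5.44149973 -5.54172018] res 0.00014758073578336354
0.105 w 0.0744070940789191 mid 0.5813290005990441 yaw [-5.44149973 -5.54172018] res 0.00014581078781943815
262 [35.0, 37.0, 31.0, 36.0, 33.0, 34.0, 29.0, 25.0, 30.0, 31.0, 52.0, 88.0, 121.0, 142.0, 146.0, 144.0, 147.0, 146.0, 146.0, 149.0] [153.0, 155.0, 154.0, 155.0, 155.0, 155.0, 155.0, 155.0, 157.0, 159.0, 160.0, 157.0, 152.0, 146.0, 123.0, 97.0, 84.0, 79.0, 78.0, 83.0, 83.0, 83.0, 84.0, 83.0]
300 [30.0, 27.0, 31.0, 39.0, 39.0, 40.0, 31.0, 38.0, 34.0, 37.0, 48.0, 73.0, 108.0, 134.0, 146.0, 148.0, 148.0, 149.0, 149.0, 148.0] [160.0, 161.0, 161.0, 163.0, 161.0, 163.0, 162.0, 162.0, 160.0, 158.0, 156.0, 155.0, 156.0, 155.0, 152.0, 157.0, 156.0, 155.0, 147.0, 139.0, 117.0, 98.0, 87.0, 84.0]
```

```bash
python3 - <<'E'
from h import *
im=cv2.imread('pics/w1.png')
cv2.imwrite('pics/w1c.png',cv2.resize(im[140:275,185:345],(800,675),interpolation=cv2.INTER_CUBIC)[:600])
E
```

```text
(no output)
```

View pics/w1c.png

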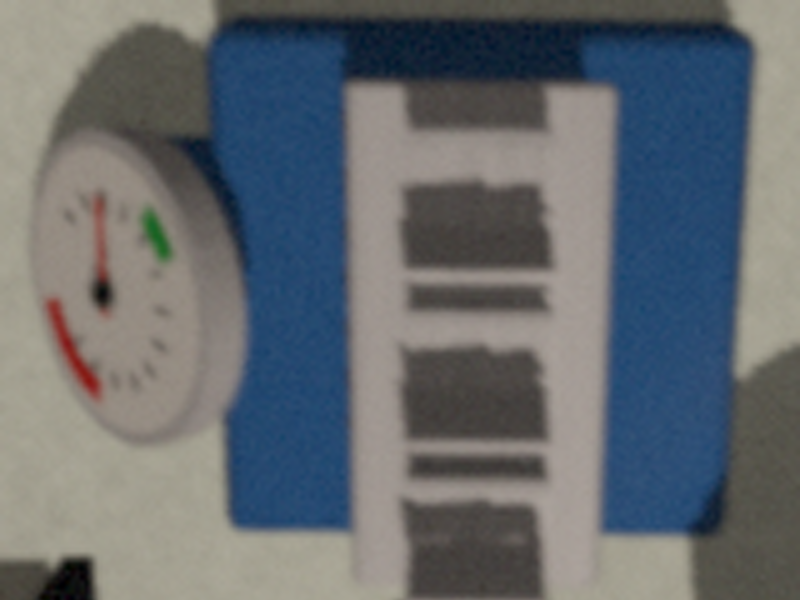

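```bash
python3 - <<'E'
from h import *
for z in(.095,.1,.105):
    yaw=np.radians(-5.5);ax=np.array([-np.sin(yaw),np.cos(yaw)])
    a=[onz('wrist',p,z)[:2] for p in((262.,156.),(300.,156.6),(262.,262.3))]
    near=(a[0]+a[1])/2
    print(z,np.round(a,4).tolist(),'axis dist near',(near@ax)+.076,'far',a[2]@ax-.076, 'len', (a[2]-a[0])@ax)
# project rack model corners into scene/top to check z
print(shift([.5,0,.36]))
im={n:cv2.imread(f'pics/{n}0.png') for n in('scene','top')}
for n,p in(('scene',(330.2,236.7)),('top',(228.,218.)),('top',(213.9,216.3)),('scene',(315.7,230.8))):
    for z in(.095,.105):print(n,p,z,onz(n,p,z).round(4))
E
```

```text
0.095 [[0.5999, 0.1297], [0.5481, 0.135], [0.6166, 0.2908]] axis dist near 0.26275438662007256 far 0.2725258776804024 len 0.16188892593251358
0.1 [[0.5995, 0.1291], [0.5483, 0.1342], [0.6161, 0.2882]] axis dist near 0.26206622002997165 far 0.26992056472018106 len 0.15997038784721848
0.105 [[0.5991, 0.1284], [0.5486, 0.1335], [0.6155, 0.2856]] axis dist near 0.26137805343987075 far 0.2673152517599596 len 0.15805184976192327
[ 0.00028517  0.06344704 -0.1647555 ]
scene (330.2, 236.7) 0.095 [0.5746 0.1994 0.095 ]
scene (330.2, 236.7) 0.105 [0.5829 0.2049 0.105 ]
top (228.0, 218.0) 0.095 [0.5769 0.2102 0.095 ]
top (228.0, 218.0) 0.105 [0.5756 0.2088 0.105 ]
top (213.9, 216.3) 0.095 [0.5827 0.2537 0.095 ]
top (213.9, 216.3) 0.105 [0.5813 0.2519 0.105 ]
scene (315.7, 230.8) 0.095 [0.5834 0.1598 0.095 ]
scene (315.7, 230.8) 0.105 [0.5916 0.1658 0.105 ]
```

Rack centre is about (0.5815, 0.2075, 0.10) with yaw −5.5°. The needle reads the same here. Next I'll hover over the free-standing brown block at about (0.598, −0.188).

>>> drive_tool:
  plan:
    - [[0,-0.052,-0.341],[-21,0,0],1]
    - [[0,-0.052,-0.341],[-21,0,0],1]
    - [[0,-0.052,-0.341],[-21,0,0],1]
    - [[0.03,-0.052,-0.341],[-21,0,0],1]
    - [[0.06,-0.052,-0.341],[-21,0,0],1]
    - [[0.09,-0.052,-0.341],[-21,0,0],1]
    - [[0.16,-0.052,-0.341],[-21,0,0],1]
    - [[0.16,-0.052,-0.341],[-21,0,0],1]
    - [[0.16,-0.052,-0.341],[-21,0,0],1]
    - [[0.16,-0.052,-0.341],[-21,0,0],1]
    - [[0.16,-0.052,-0.341],[-21,0,0],1]
    - [[0.16,-0.052,-0.341],[-21,0,0],1]

```text
clock: 3.92
tool_pos: [0.5989, -0.1853, 0.1984]
orientation: [73.8, 89.7, 179.9]
force: [1.6, 0.4, 1.3]
opening: 0.0877
```

```bash
cat >> h.py <<'E'
def plan(target,az):
    "shift and x-turn (tool axes) to TCP target with tool y azimuth az deg"
    o=ctrl.get_obs();R=Ro.from_euler('xyz',o['orientation'],degrees=True)
    az=np.radians(az);y=np.array([np.cos(az),np.sin(az),0]);x=np.array([0,0,-1.]);G=Ro.from_matrix(np.c_[x,y,np.cross(x,y)])
    return R.inv().apply(np.array(target)-o['tool_pos']).round(4),(R.inv()*G).as_rotvec(degrees=True).round(2)
def topface(im,n='wrist',near=(280,210)):
    "brown block top: bright brown rectangle -> at z=.06"
    h=cv2.cvtColor(im,cv2.COLOR_BGR2HSV);m=((h[...,0]>=4)&(h[...,0]<=20)&(h[...,1]>110)).astype(np.uint8)
    N,l,s,c=cv2.connectedComponentsWithStats(m);return [(l==i,s[i],c[i]) for i in range(1,N) if s[i,4]>150]
E
python3 - <<'E'
from h import *
st();im=ctrl.snapshot('wrist');cv2.imwrite('pics/w2.png',im)
for m,s,c in topface(im):
    print(s,c.round(1),onz('wrist',c,.04).round(4))
    if 500<s[4]<12000 and s[1]<300 and s[1]>2:
        p=onz('wrist',c,.04);x,f=fit({'wrist':m},[p[0],p[1],.28],lambda q:box(*q,0,.06,.03,.06));print('fit',x[:2].round(4),np.degrees(x[2]).round(2),f)
E
```

```text
{'clock': 3.9167, 'tool_pos': [0.5989, -0.1853, 0.1984], 'orientation': [73.7507, 89.7489, 179.8558], 'force': [1.5562, 0.3889, 1.348], 'opening': 0.0877}
[ 426  113   96   35 2601] [476.4 130. ] [ 0.4312 -0.3028  0.04  ]
fit [ 0.4346 -0.3021] 12.59 511.56862745098044
[ 252  173   59   39 2137] [281.2 192.3] [ 0.5999 -0.1877  0.04  ]
fit [ 0.5998 -0.1872] 14.96 219.69411764705882
[ 75 248  73  35 523] [114.6 258.8] [ 0.7605 -0.0598  0.04  ]
fit [ 0.7626 -0.0707] 51.26 2143.486274509804
[393 255  32  31 279] [408.9 268.6] [ 0.4326 -0.1413  0.04  ]
[106 283  30  56 614] [117.5 310.3] [0.7487 0.0084 0.04  ]
fit [ 0.7419 -0.0022] 69.08 1642.9529411764706
[431 296  26  43 385] [446.7 322.3] [ 0.3594 -0.0863  0.04  ]
[ 253  348  307   22 3412] [421.9 359.5] [ 0.3651 -0.0256  0.04  ]
```

View pics/w2.png

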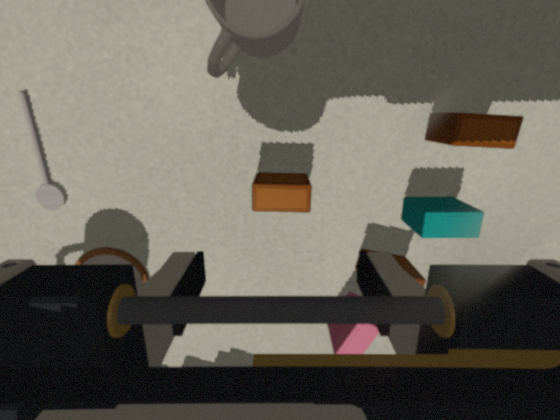

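The brown block sits centred at (281,192), with turquoise at (442,217) and pink at (352,322) well away from it. Descending to grip.

```bash
python3 -c "
from h import *
print(plan([.5995,-.1875,.021],195))"
```

```text
(array([ 0.1794,  0.0012, -0.0024]), array([ 1.18, -0.01, -0.06]))
```

>>> drive_tool:
  plan:
    - [[0.04,0.0012,-0.0024],[1.2,0,0],1]
    - [[0.08,0.0012,-0.0024],[1.2,0,0],1]
    - [[0.11,0.0012,-0.0024],[1.2,0,0],1]
    - [[0.14,0.0012,-0.0024],[1.2,0,0],1]
    - [[0.165,0.0012,-0.0024],[1.2,0,0],1]
    - [[0.1785,0.0012,-0.0024],[1.2,0,0],1]
    - [[0.1785,0.0012,-0.0024],[1.2,0,0],1]
    - [[0.1785,0.0012,-0.0024],[1.2,0,0],0.5]
    - [[0.1785,0.0012,-0.0024],[1.2,0,0],0.5]
    - [[0.1785,0.0012,-0.0024],[1.2,0,0],0.5]
    - [[0.1785,0.0012,-0.0024],[1.2,0,0],0.5]
    - [[0.1785,0.0012,-0.0024],[1.2,0,0],0.5]
    - [[0.1785,0.0012,-0.0024],[1.2,0,0],0.5]

```text
clock: 5.05
tool_pos: [0.5999, -0.1875, 0.0232]
orientation: [-160.0, 90.0, -55.0]
force: [-2.5, 0.9, 7.4]
opening: 0.0598
```

```bash
python3 -c "
from h import *
st();print(plan([.5815,.2075-.0,.25],174.5))"
```

```text
{'clock': 5.05, 'tool_pos': [0.5999, -0.1875, 0.0232], 'orientation': [-159.9901, 89.9613, -55.0084], 'force': [-2.5415, 0.8648, 7.4048], 'opening': 0.0598}
(array([-0.227 , -0.0844,  0.3862]), array([ 2.048e+01, -3.000e-02,  2.000e-02]))
```

>>> drive_tool:
  plan:
    - [[-0.03,0,0],[0,0,0],0.5]
    - [[-0.06,0,0],[0,0,0],0.5]
    - [[-0.06,0,0],[0,0,0],0.5]
    - [[-0.06,0,0],[0,0,0],0.5]

```text
clock: 5.38
tool_pos: [0.6012, -0.1876, 0.0853]
orientation: [-111.1, 89.7, -6.1]
force: [-0.2, -0.2, -2.1]
opening: 0.0602
```

```bash
python3 - <<'E'
from h import *
st();print(plan([.5815,.2075,.25],174.5))
im=ctrl.snapshot('wrist');cv2.imwrite('pics/w3.png',im)
E
```

```text
{'clock': 5.3833, 'tool_pos': [0.6012, -0.1876, 0.0853], 'orientation': [-111.1095, 89.7281, -6.1406], 'force': [-0.1778, -0.162, -2.1315], 'opening': 0.0602}
(array([-0.165 , -0.0837,  0.3865]), array([20.47, -0.05,  0.27]))
```

View pics/w3.png

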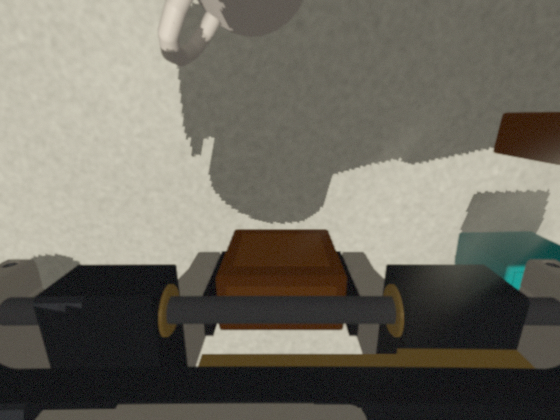

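>>> drive_tool:
  plan:
    - [[-0.04,0,0],[0,0,0],0.5]
    - [[-0.08,0,0.01],[0,0,0],0.5]
    - [[-0.12,-0.0837,0.3865],[20.5,0,0.2],0.5]
    - [[-0.12,-0.0837,0.3865],[20.5,0,0.2],0.5]
    - [[-0.12,-0.0837,0.3865],[20.5,0,0.2],0.5]
    - [[-0.12,-0.0837,0.3865],[20.5,0,0.2],0.5]
    - [[-0.12,-0.0837,0.3865],[20.5,0,0.2],0.5]
    - [[-0.12,-0.0837,0.3865],[20.5,0,0.2],0.5]
    - [[-0.12,-0.0837,0.3865],[20.5,0,0.2],0.5]
    - [[-0.12,-0.0837,0.3865],[20.5,0,0.2],0.5]
    - [[-0.12,-0.0837,0.3865],[20.5,0,0.2],0.5]
    - [[-0.12,-0.0837,0.3865],[20.5,0,0.2],0.5]
    - [[-0.12,-0.0837,0.3865],[20.5,0,0.2],0.5]
    - [[-0.12,-0.0837,0.3865],[20.5,0,0.2],0.5]
    - [[-0.095,-0.0837,0.3865],[20.5,0,0.2],0.5]
    - [[-0.095,-0.0837,0.3865],[20.5,0,0.2],0.5]

```text
clock: 6.77
tool_pos: [0.5783, 0.2057, 0.1737]
orientation: [115.8, 89.5, -159.9]
force: [-1.3, -1.3, -4.1]
opening: 0.06
```

```bash
python3 - <<'E'
from h import *
st();print(plan([.5815,.2075,.175],174.5))
im=ctrl.snapshot('wrist');s=ctrl.snapshot('scene')
yaw=np.radians(-5.5);rc=np.array([.5815,.2075])
cv2.imwrite('pics/w4raw.png',im);cv2.imwrite('pics/s4raw.png',s)
def draw(im,n,z):
    for k in(-1,0,1):
        c=rc+k*.048*np.array([-np.sin(yaw),np.cos(yaw)])
        for L,W,zz,col in((.04,.034,z+.03,(0,255,0)),(.04,.023,z,(0,255,255))):
            p=proj(n,box(*c,yaw,zz,L,W,0)[[0,2,6,4]]);cv2.polylines(im,[np.round(p*16).astype(int)],True,col,1,shift=4)
    p=proj(n,box(*rc,yaw,z,.074,.152,0)[[0,2,6,4]]);cv2.polylines(im,[np.round(p*16).astype(int)],True,(255,0,255),1,shift=4)
draw(im,'wrist',.098);draw(s,'scene',.098)
a=cv2.resize(im[60:310,170:390],(528,600),interpolation=cv2.INTER_NEAREST);b=cv2.resize(s[195:280,285:380],None,fx=2.8,fy=2.8,interpolation=cv2.INTER_NEAREST)
o=np.zeros((600,800,3),np.uint8);o[:,:528]=a;o[:b.shape[0],530:530+b.shape[1]]=b[:,:270];cv2.imwrite('pics/w4.png',o)
E
```

```text
{'clock': 6.7667, 'tool_pos': [0.5783, 0.2057, 0.1737], 'orientation': [115.7878, 89.4661, -159.8633], 'force': [-1.2882, -1.2937, -4.0964], 'opening': 0.06}
(array([-0.0014, -0.003 ,  0.0021]), array([-0.15, -0.23, -0.48]))
```

View pics/w4.png

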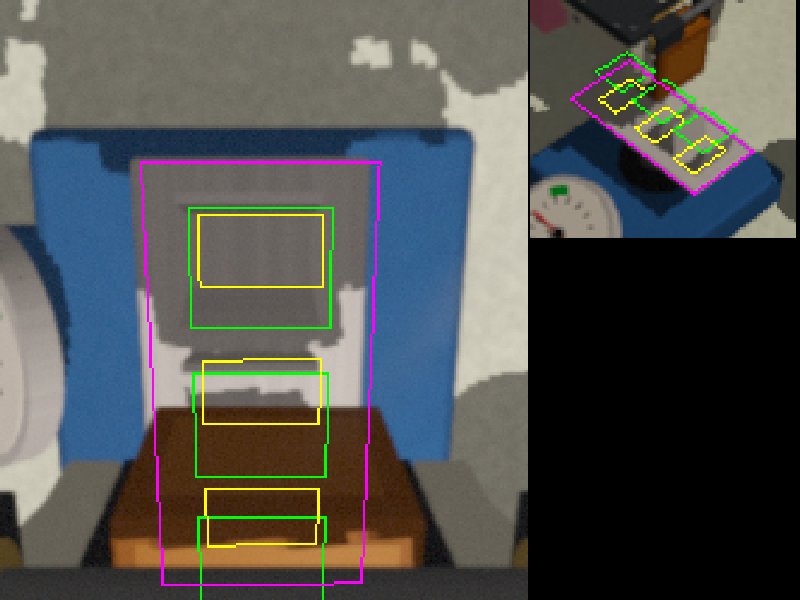

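The arm was still settling, so the overlay is offset. I'll settle and retake it.

>>> drive_tool:
  plan:
    - [[-0.001,-0.003,0.002],[0,0,-0.4],0.5]
    - [[-0.001,-0.003,0.002],[0,0,-0.4],0.5]
    - [[-0.001,-0.003,0.002],[0,0,-0.4],0.5]

```text
clock: 7.12
tool_pos: [0.5837, 0.2074, 0.179]
orientation: [-129.7, 89.8, -45.3]
force: [0.3, 0.5, -2.0]
opening: 0.06
```

```bash
python3 - <<'E'
from h import *
ctrl.snapshot('top')
o=st();print(plan([.5815,.2075,.175],174.5))
K,d,R,t=cal('wrist');im=ctrl.snapshot('wrist');print(np.abs(cal('wrist')[3]-t).max())
cv2.imwrite('pics/w5raw.png',im)
# rack side edges
sat=im[...,0].astype(float)-im[...,2]
def edge(row,lo,hi,sgn):
    g=np.diff(sat[row,lo:hi])*sgn;i=g.argmax();j=np.arange(max(0,i-2),min(len(g),i+3));w=np.clip(g[j],0,None);return lo+.5+(w*j).sum()/w.sum()
rows=np.arange(135,225,5)
P=np.array([[edge(r,215,250,-1),r] for r in rows]);Q=np.array([[edge(r,305,345,1),r] for r in rows])
for z in(.095,.1,.105):
    l=np.array([onz('wrist',p,z)[:2] for p in P]);r=np.array([onz('wrist',p,z)[:2] for p in Q])
    fl=np.polyfit(l[:,1],l[:,0],1);fr=np.polyfit(r[:,1],r[:,0],1);y=.2075
    print(z,'w',np.polyval(fl,.16)-np.polyval(fr,.16),'mid@.2075',(np.polyval(fl,y)+np.polyval(fr,y))/2,'mid@.16',(np.polyval(fl,.16)+np.polyval(fr,.16))/2,np.degrees(-np.arctan([fl[0],fr[0]])))
for c in(240,280,320): print(c,im[118:135,c].tolist()[::2])
yaw=np.radians(-5.5);rc=np.array([.5815,.2075]);z=.1
for k in(-1,0,1):
    c=rc+k*.048*np.array([-np.sin(yaw),np.cos(yaw)])
    for L,W,zz,col in((.04,.034,z+.03,(0,255,0)),(.04,.023,z,(0,255,255))):
        p=proj('wrist',box(*c,yaw,zz,L,W,0)[[0,2,6,4]]);cv2.polylines(im,[np.round(p*16).astype(int)],True,col,1,shift=4)
p=proj('wrist',box(*rc,yaw,z,.074,.152,0)[[0,2,6,4]]);cv2.polylines(im,[np.round(p*16).astype(int)],True,(255,0,255),1,shift=4)
cv2.imwrite('pics/w5.png',cv2.resize(im[100:310,190:370],(514,600),interpolation=cv2.INTER_CUBIC))
E
```

```text
{'clock': 7.1667, 'tool_pos': [0.5836, 0.2074, 0.1789], 'orientation': [-130.8235, 89.7745, -46.4725], 'force': [-0.3603, 0.5798, -1.5418], 'opening': 0.06}
(array([ 0.0039,  0.0021, -0.0001]), array([-0.15, -0.15,  0.17]))
0.00010892572018306179
0.095 w 0.0748592352313252 mid@.2075 0.5824317497506082 mid@.16 0.5779040430397655 [-5.75612974 -5.13352908]
0.1 w 0.07331223103370521 mid@.2075 0.5824333644695265 mid@.16 0.5779056577586839 [-5.75612974 -5.13352908]
0.105 w 0.07176522683608533 mid@.2075 0.5824349791884442 mid@.16 0.5779072724776017 [-5.75612974 -5.13352908]
240 [[69, 43, 16], [72, 48, 28], [88, 83, 86], [93, 96, 103], [96, 101, 107], [95, 97, 105], [95, 100, 105], [97, 100, 107], [96, 100, 106]]
280 [[72, 44, 19], [74, 49, 32], [82, 79, 80], [90, 95, 99], [91, 94, 100], [90, 94, 98], [90, 95, 102], [94, 98, 105], [96, 98, 103]]
320 [[141, 93, 53], [137, 92, 54], [100, 95, 95], [98, 101, 107], [97, 99, 105], [98, 102, 107], [99, 102, 108], [98, 101, 109], [97, 100, 106]]
```

View pics/w5.png

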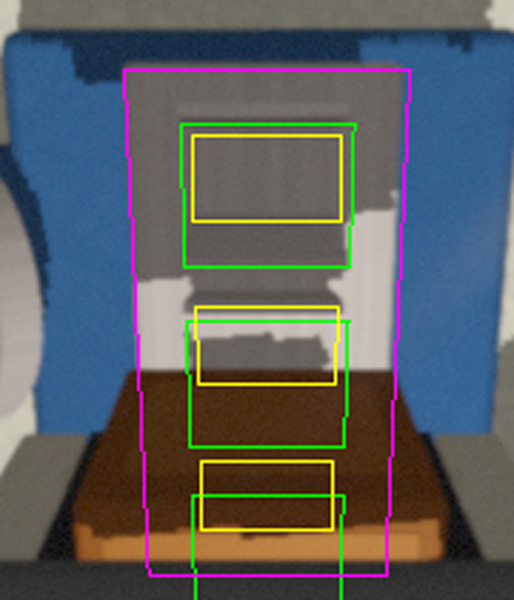

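The overlay matches the rack edges within about 1 mm, with slot 1 directly under the block. Descending in stages and watching the force.

>>> drive_tool:
  plan:
    - [[0.01,0.0017,0],[0,0,0],0.5]
    - [[0.02,0.0017,0],[0,0,0],0.5]
    - [[0.028,0.0017,0],[0,0,0],0.5]
    - [[0.028,0.0017,0],[0,0,0],0.5]
    - [[0.028,0.0017,0],[0,0,0],0.5]
    - [[0.028,0.0017,0],[0,0,0],0.5]

```text
clock: 7.72
tool_pos: [0.5818, 0.2074, 0.1505]
orientation: [-146.3, 89.8, -61.9]
force: [-0.5, -1.8, -3.3]
opening: 0.0602
```

>>> drive_tool:
  plan:
    - [[0.004,0,0],[0,0,0],0.5]
    - [[0.008,0,0],[0,0,0],0.5]
    - [[0.008,0,0],[0,0,0],0.5]
    - [[0.008,0,0],[0,0,0],0.5]

```text
clock: 8.05
tool_pos: [0.5816, 0.207, 0.1423]
orientation: [-155.5, 89.7, -71.2]
force: [-1.1, -2.5, -0.6]
opening: 0.0598
```

>>> drive_tool:
  plan:
    - [[0.003,0,-0.001],[0,0,0],0.5]
    - [[0.006,0,-0.001],[0,0,0],0.5]
    - [[0.006,0,-0.001],[0,0,0],0.5]
    - [[0.006,0,-0.001],[0,0,0],0.5]

```text
clock: 8.38
tool_pos: [0.5817, 0.2061, 0.1364]
orientation: [-150.5, 89.7, -66.1]
force: [0.7, -1.9, -0.1]
opening: 0.0599
```

>>> drive_tool:
  plan:
    - [[0.003,0,0],[0,0,0],0.5]
    - [[0.006,0,0],[0,0,0],0.5]
    - [[0.006,0,0],[0,0,0],0.5]
    - [[0.006,0,0],[0,0,0],0.5]

```text
clock: 8.72
tool_pos: [0.5819, 0.2063, 0.1304]
orientation: [-145.0, 89.7, -60.7]
force: [-0.4, -0.6, 2.0]
opening: 0.0598
```

>>> drive_tool:
  plan:
    - [[0.003,0,0],[0,0,0],0.5]
    - [[0.006,0,0],[0,0,0],0.5]
    - [[0.008,0,0],[0,0,0],0.5]
    - [[0.008,0,0],[0,0,0],0.5]
    - [[0.008,0,0],[0,0,0],0.5]

```text
clock: 9.13
tool_pos: [0.582, 0.2063, 0.1223]
orientation: [-145.6, 89.7, -61.2]
force: [0.3, -0.7, 2.6]
opening: 0.0594
```

>>> drive_tool:
  plan:
    - [[0.003,0,0],[0,0,0],0.5]
    - [[0.005,0,0],[0,0,0],0.5]
    - [[0.005,0,0],[0,0,0],0.5]
    - [[0.005,0,0],[0,0,0],0.5]

```text
clock: 9.47
tool_pos: [0.5821, 0.2063, 0.1173]
orientation: [-146.4, 89.7, -62.1]
force: [0.2, -1.8, 3.5]
opening: 0.06
```

>>> drive_tool:
  plan:
    - [[0.003,0,0],[0,0,0],0.5]
    - [[0.005,0,0],[0,0,0],0.5]
    - [[0.005,0,0],[0,0,0],0.5]
    - [[0.005,0,0],[0,0,0],0.5]

```text
clock: 9.8
tool_pos: [0.5822, 0.2063, 0.1123]
orientation: [-144.7, 89.7, -60.3]
force: [0.1, -0.6, 4.9]
opening: 0.06
```

```bash
cat >> h.py <<'E'
DC=np.array([.6972,.197,.043]) # refined below by hub
def readpan(n='scene',save=None,im=None):
    im=ctrl.snapshot(n) if im is None else im
    global DC
    w=needle(im,n,(DC,np.radians(-5.5)))
    hub=(w.max(2)<70);hub[:140]=0;hub[260:]=0;hub[:,:140]=0;hub[:,260:]=0
    N,l,s,c=cv2.connectedComponentsWithStats(hub.astype(np.uint8));c0=c[1+np.argmax(s[1:,4])] if N>1 else np.array([200,200.])
    yy,xx=np.mgrid[:400,:400];dx=xx-c0[0];dy=c0[1]-yy;r=np.hypot(dx,dy);th=(np.degrees(np.arctan2(dy,-dx)))%360 # cw from 9 o'clock
    h=cv2.cvtColor(w,cv2.COLOR_BGR2HSV)
    red=((h[...,0]<8)|(h[...,0]>170))&(h[...,1]>90)
    ned=red&(r>30)&(r<105)
    grn=(h[...,0]>45)&(h[...,0]<75)&(h[...,1]>120)&(r>90)&(r<160)
    cm=lambda m:np.degrees(np.angle(np.exp(1j*np.radians(th[m])).mean()))
    rr=red&(r>118)&(r<160);
    a=cm(ned) if ned.any() else None;g=cm(grn);b=cm(rr)
    if save: cv2.imwrite(save,w)
    return dict(hub=c0.round(1).tolist(),needle=a,green=g,redmid=b,pan_by_green=12.75+(a-g)/7.5 if a is not None else None)
E
python3 - <<'E'
from h import *
for f in('pics/scene0.png','pics/s4raw.png'):print(readpan(im=cv2.imread(f)))
print(readpan(save='pics/d6.png'));st()
E
```

```text
{'hub': [187.3, 215.7], 'needle': np.float64(3.680380338835734), 'green': np.float64(54.16486437120927), 'redmid': np.float64(-139.342444912989), 'pan_by_green': np.float64(6.018735462350195)}
{'hub': [187.5, 215.4], 'needle': np.float64(3.4510520241359117), 'green': np.float64(54.01289342650486), 'redmid': np.float64(-139.10472268742953), 'pan_by_green': np.float64(6.008421146350807)}
{'hub': [186.8, 215.1], 'needle': np.float64(84.78010520761191), 'green': np.float64(53.95826777194431), 'redmid': np.float64(-139.1894925784495), 'pan_by_green': np.float64(16.85957832475568)}
{'clock': 9.85, 'tool_pos': [0.5822, 0.2063, 0.1124], 'orientation': [-143.3796, 89.7353, -58.9974], 'force': [0.7651, 0.3909, 4.1222], 'opening': 0.0598}
```

Dial reading works: pan was 6.0 mm and is now 16.9 mm under push. I'll keep going in small steps until pan tracks the TCP one to one.

>>> drive_tool:
  plan:
    - [[0.002,0,0],[0,0,0],0.5]
    - [[0.003,0,0],[0,0,0],0.5]
    - [[0.003,0,0],[0,0,0],0.5]
    - [[0.003,0,0],[0,0,0],0.5]

```text
clock: 10.18
tool_pos: [0.5822, 0.2063, 0.1096]
orientation: [-143.0, 89.7, -58.7]
force: [-0.1, -0.6, 6.4]
opening: 0.0596
```

```bash
python3 -c "
from h import *
print(readpan());st()"
```

```text
{'hub': [187.2, 214.4], 'needle': np.float64(103.59058277930424), 'green': np.float64(53.75233256701742), 'redmid': np.float64(-138.76790534182177), 'pan_by_green': np.float64(19.39510002830491)}
{'clock': 10.2333, 'tool_pos': [0.5822, 0.2063, 0.1097], 'orientation': [-142.1682, 89.7361, -57.7865], 'force': [0.4571, -0.8182, 5.5401], 'opening': 0.0598}
```

>>> drive_tool:
  plan:
    - [[0.002,0,0],[0,0,0],0.5]
    - [[0.003,0,0],[0,0,0],0.5]
    - [[0.003,0,0],[0,0,0],0.5]
    - [[0.003,0,0],[0,0,0],0.5]

```text
clock: 10.57
tool_pos: [0.5822, 0.2064, 0.1072]
orientation: [-138.9, 89.7, -54.5]
force: [-0.8, -0.9, 7.6]
opening: 0.0603
```

```bash
python3 -c "
from h import *
print(readpan());st()"
```

```text
{'hub': [187.8, 214.3], 'needle': np.float64(121.28339433125146), 'green': np.float64(53.503482090339965), 'redmid': np.float64(-138.5242304080716), 'pan_by_green': np.float64(21.787321632121532)}
{'clock': 10.6167, 'tool_pos': [0.5822, 0.2063, 0.1072], 'orientation': [-141.0023, 89.7304, -56.6146], 'force': [-1.7144, -0.8521, 7.5358], 'opening': 0.0597}
```

Slope is 1:1 at about 9.5 N total, so the block is home. I'll let the rack rise and release.

>>> drive_tool:
  plan:
    - [[-0.003,0,0],[0,0,0],0.5]
    - [[-0.006,0,0],[0,0,0],0.5]
    - [[-0.009,0,0],[0,0,0],0.5]
    - [[-0.0115,0,0],[0,0,0],0.5]
    - [[-0.0115,0,0],[0,0,0],0.5]
    - [[-0.0115,0,0],[0,0,0],0.5]

```text
clock: 11.12
tool_pos: [0.5822, 0.2063, 0.1185]
orientation: [-140.1, 89.7, -55.7]
force: [1.6, -0.2, 1.5]
opening: 0.0594
```

```bash
python3 -c "
from h import *
print(readpan());st()"
```

```text
{'hub': [186.6, 215.7], 'needle': np.float64(39.130498395512994), 'green': np.float64(54.409733401791), 'redmid': np.float64(-139.62807263880387), 'pan_by_green': np.float64(10.7127686658296)}
{'clock': 11.1667, 'tool_pos': [0.5822, 0.2063, 0.1184], 'orientation': [-141.6061, 89.735, -57.2234], 'force': [2.1125, -1.1808, 0.3771], 'opening': 0.0596}
```

>>> drive_tool:
  plan:
    - [[-0.0014,0,0],[0,0,0],0.5]
    - [[-0.0014,0,0],[0,0,0],0.5]
    - [[-0.0014,0,0],[0,0,0],1]
    - [[-0.0014,0,0],[0,0,0],1]
    - [[-0.0014,0,0],[0,0,0],1]
    - [[-0.0014,0,0],[0,0,0],1]
    - [[-0.03,0,0],[0,0,0],1]
    - [[-0.07,0,0],[0,0,0],1]
    - [[-0.11,0,0],[0,0,0],1]
    - [[-0.11,0,0],[0,0,0],1]

```text
clock: 12.0
tool_pos: [0.5855, 0.2081, 0.2374]
orientation: [-80.2, 89.2, 4.2]
force: [1.6, 0.7, 1.6]
opening: 0.0874
```

```bash
python3 - <<'E'
from h import *
s=ctrl.snapshot('scene');print(readpan(im=s));st();cv2.imwrite('pics/s7.png',s)
yaw=np.radians(-5.5);d=s.copy()
for H,col in((.0,(0,255,0)),(.018,(255,255,0))):
    P=box(.582,.2063,yaw,.0965+H,.06,.03,.06)
    for a,b in((0,1),(2,3),(4,5),(6,7),(1,3),(3,7),(7,5),(5,1),(0,2),(2,6),(6,4),(4,0)):
        q=proj('scene',P[[a,b]]);cv2.line(d,*[tuple(int(v) for v in np.round(x*16)) for x in q],col,1,shift=4)
c=[cv2.resize(i[190:290,280:380],(400,400),interpolation=cv2.INTER_CUBIC) for i in(s,d)]
cv2.imwrite('pics/v7.png',np.hstack(c))
print(plan([.447,-.125,.2],190))
E
```

```text
{'hub': [187.1, 215.6], 'needle': np.float64(29.649023172651383), 'green': np.float64(54.16016610246316), 'redmid': np.float64(-139.3610603551015), 'pan_by_green': np.float64(9.48184760935843)}
{'clock': 12.05, 'tool_pos': [0.584, 0.208, 0.2336], 'orientation': [-81.6608, 89.4253, 2.7526], 'force': [0.1497, 0.158, -1.5419], 'opening': 0.0875}
(array([ 0.0321,  0.1043, -0.3448]), array([-1.559e+01,  1.000e-02,  5.800e-01]))
```

View pics/v7.png

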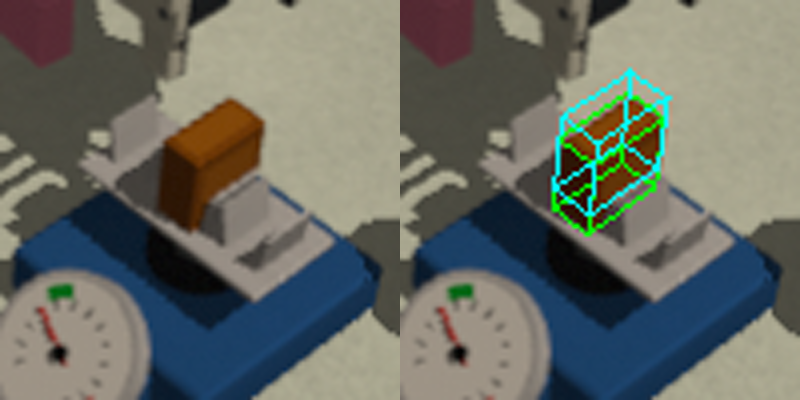

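The block is seated: the picture matches the home outline, and pan is 9.5 mm after a 3.5 mm rise. One more block should give about 12.8 mm. I'll take the brown one at (0.447, −0.125).

>>> drive_tool:
  plan:
    - [[0,0.1043,-0.3448],[-15.5,0,0.6],1]
    - [[0,0.1043,-0.3448],[-15.5,0,0.6],1]
    - [[0,0.1043,-0.3448],[-15.5,0,0.6],1]
    - [[0,0.1043,-0.3448],[-15.5,0,0.6],1]
    - [[0,0.1043,-0.3448],[-15.5,0,0.6],1]
    - [[0.032,0.1043,-0.3448],[-15.5,0,0.6],1]
    - [[0.032,0.1043,-0.3448],[-15.5,0,0.6],1]
    - [[0.032,0.1043,-0.3448],[-15.5,0,0.6],1]
    - [[0.032,0.1043,-0.3448],[-15.5,0,0.6],1]
    - [[0.032,0.1043,-0.3448],[-15.5,0,0.6],1]
    - [[0.032,0.1043,-0.3448],[-15.5,0,0.6],1]
    - [[0.032,0.1043,-0.3448],[-15.5,0,0.6],1]
    - [[0.032,0.1043,-0.3448],[-15.5,0,0.6],1]

```text
clock: 13.13
tool_pos: [0.4475, -0.1245, 0.2002]
orientation: [39.7, 90.0, 139.6]
force: [-0.4, -0.5, 0.4]
opening: 0.0873
```

```bash
python3 - <<'E'
from h import *
ctrl.snapshot('top')
st();K=cal('wrist');im=ctrl.snapshot('wrist');cv2.imwrite('pics/w8.png',im)
for m,s,c in topface(im):
    if 800<s[4]<12000 and s[1]<250:
        p=onz('wrist',c,.04);x,f=fit({'wrist':m},[p[0],p[1],.15],lambda q:box(*q,0,.06,.03,.06));print(s,'fit',x[:2].round(4),np.degrees(x[2]).round(2),f)
        if np.hypot(x[0]-.447,x[1]+.125)<.03: print(plan([x[0],x[1],.022],180+np.degrees(x[2])))
E
```

```text
{'clock': 13.1833, 'tool_pos': [0.4475, -0.1243, 0.2002], 'orientation': [53.0238, 89.982, 153.0038], 'force': [0.2988, 0.4906, 0.2151], 'opening': 0.088}
[ 298    0   74   37 2412] fit [ 0.4314 -0.3039] 12.93 115.28627450980392
[ 252  172   59   43 2128] fit [ 0.4473 -0.1246] 4.88 228.44705882352943
(array([ 0.1782,  0.0003, -0.0003]), array([ 5.11,  0.01, -0.01]))
```

View pics/w8.png

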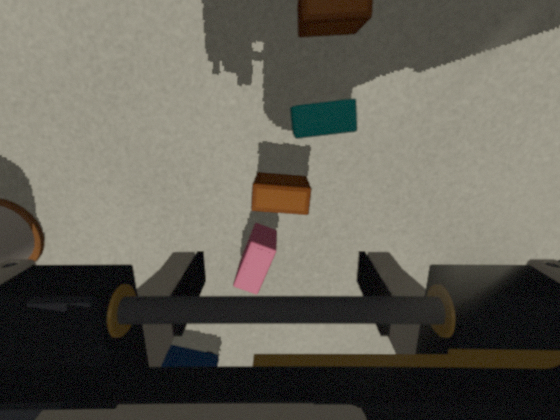

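The brown target is at (281,193), turquoise at (324,117), pink at (256,258), and the finger paths are clear. Grip it, then lift and carry to slot 0.

>>> drive_tool:
  plan:
    - [[0.04,0.0003,-0.0003],[5.1,0,0],1]
    - [[0.08,0.0003,-0.0003],[5.1,0,0],1]
    - [[0.11,0.0003,-0.0003],[5.1,0,0],1]
    - [[0.14,0.0003,-0.0003],[5.1,0,0],1]
    - [[0.165,0.0003,-0.0003],[5.1,0,0],1]
    - [[0.177,0.0003,-0.0003],[5.1,0,0],1]
    - [[0.177,0.0003,-0.0003],[5.1,0,0],1]
    - [[0.177,0.0003,-0.0003],[5.1,0,0],0.5]
    - [[0.177,0.0003,-0.0003],[5.1,0,0],0.5]
    - [[0.177,0.0003,-0.0003],[5.1,0,0],0.5]
    - [[0.177,0.0003,-0.0003],[5.1,0,0],0.5]
    - [[0.177,0.0003,-0.0003],[5.1,0,0],0.5]
    - [[0.177,0.0003,-0.0003],[5.1,0,0],0.5]

```text
clock: 14.32
tool_pos: [0.4478, -0.1245, 0.0241]
orientation: [-80.3, 89.9, 14.6]
force: [-1.1, 2.0, 7.9]
opening: 0.06
```

>>> drive_tool:
  plan:
    - [[-0.04,0,0],[0,0,0],0.5]
    - [[-0.08,0,0],[0,0,0],0.5]
    - [[-0.12,0,0],[0,0,0],0.5]
    - [[-0.16,0,0],[0,0,0],0.5]
    - [[-0.18,0,0],[0,0,0],0.5]
    - [[-0.18,0,0],[0,0,0],0.5]

```text
clock: 14.82
tool_pos: [0.4501, -0.1246, 0.2095]
orientation: [-91.7, 89.4, 3.3]
force: [0.6, 0.2, -1.6]
opening: 0.0593
```

```bash
python3 -c "
from h import *
st();print(plan([.5774,.159,.2],174.5))"
```

```text
{'clock': 14.8167, 'tool_pos': [0.4501, -0.1246, 0.2095], 'orientation': [-91.667, 89.3744, 3.2629], 'force': [0.622, 0.1591, -1.563], 'opening': 0.0593}
(array([ 0.0111, -0.1511,  0.2717]), array([10.43,  0.04,  0.63]))
```

>>> drive_tool:
  plan:
    - [[0,-0.1511,0.2712],[10.4,0,0.6],0.5]
    - [[0,-0.1511,0.2712],[10.4,0,0.6],0.5]
    - [[0,-0.1511,0.2712],[10.4,0,0.6],0.5]
    - [[0,-0.1511,0.2712],[10.4,0,0.6],0.5]
    - [[0,-0.1511,0.2712],[10.4,0,0.6],0.5]
    - [[0,-0.1511,0.2712],[10.4,0,0.6],0.5]
    - [[0,-0.1511,0.2712],[10.4,0,0.6],0.5]
    - [[0,-0.1511,0.2712],[10.4,0,0.6],0.5]
    - [[0,-0.1511,0.2712],[10.4,0,0.6],0.5]
    - [[0.015,-0.1511,0.2712],[10.4,0,0.6],0.5]
    - [[0.03,-0.1511,0.2712],[10.4,0,0.6],0.5]
    - [[0.03,-0.1511,0.2712],[10.4,0,0.6],0.5]
    - [[0.03,-0.1511,0.2712],[10.4,0,0.6],0.5]

```text
clock: 15.9
tool_pos: [0.5767, 0.1578, 0.1798]
orientation: [116.7, 89.9, -158.8]
force: [1.0, -0.8, -2.0]
opening: 0.0598
```

```bash
python3 -c "
from h import *
st();print(plan([.5776,.1585,.150],174.5))"
```

```text
{'clock': 15.9, 'tool_pos': [0.5767, 0.1578, 0.1798], 'orientation': [116.7174, 89.852, -158.7717], 'force': [0.9937, -0.828, -1.9843], 'opening': 0.0598}
(array([ 0.0298, -0.0009,  0.0008]), array([ 0.01, -0.07, -0.13]))
```

>>> drive_tool:
  plan:
    - [[0.01,-0.001,0.0008],[0,0,0],0.5]
    - [[0.02,-0.001,0.0008],[0,0,0],0.5]
    - [[0.03,-0.001,0.0008],[0,0,0],0.5]
    - [[0.035,-0.001,0.0008],[0,0,0],0.5]
    - [[0.04,-0.001,0.0008],[0,0,0],0.5]
    - [[0.04,-0.001,0.0008],[0,0,0],0.5]
    - [[0.04,-0.001,0.0008],[0,0,0],0.5]

```text
clock: 16.48
tool_pos: [0.5777, 0.1585, 0.1397]
orientation: [119.4, 89.8, -156.1]
force: [-0.9, 0.4, -2.2]
opening: 0.0598
```

>>> drive_tool:
  plan:
    - [[0.003,0,0],[0,0,0],0.5]
    - [[0.006,0,0],[0,0,0],0.5]
    - [[0.009,0,0],[0,0,0],0.5]
    - [[0.009,0,0],[0,0,0],0.5]
    - [[0.009,0,0],[0,0,0],0.5]

```text
clock: 16.9
tool_pos: [0.5779, 0.1585, 0.1309]
orientation: [122.2, 89.9, -153.3]
force: [0.2, -0.4, 0.3]
opening: 0.0599
```

```bash
python3 -c "
from h import *
print(readpan());st()"
```

```text
{'hub': [187.2, 215.2], 'needle': np.float64(65.10045059160635), 'green': np.float64(54.12108724880809), 'redmid': np.float64(-139.1692516011714), 'pan_by_green': np.float64(14.213915112373101)}
{'clock': 16.95, 'tool_pos': [0.5779, 0.1586, 0.1309], 'orientation': [120.7978, 89.8654, -154.6784], 'force': [0.5316, -0.305, 1.7173], 'opening': 0.06}
```

>>> drive_tool:
  plan:
    - [[0.003,0,0],[0,0,0],0.5]
    - [[0.006,0,0],[0,0,0],0.5]
    - [[0.009,0,0],[0,0,0],0.5]
    - [[0.012,0,0],[0,0,0],0.5]
    - [[0.012,0,0],[0,0,0],0.5]
    - [[0.012,0,0],[0,0,0],0.5]

```text
clock: 17.45
tool_pos: [0.5779, 0.1585, 0.1188]
orientation: [123.8, 89.9, -151.7]
force: [0.0, -0.8, 2.2]
opening: 0.0597
```

```bash
python3 -c "
from h import *
print(readpan());st()"
```

```text
{'hub': [186.7, 215.0], 'needle': np.float64(83.82516332990976), 'green': np.float64(54.06221570406652), 'redmid': np.float64(-139.17732263476745), 'pan_by_green': np.float64(16.7183930167791)}
{'clock': 17.5, 'tool_pos': [0.5779, 0.1586, 0.1189], 'orientation': [122.1812, 89.8587, -153.2978], 'force': [0.095, -0.113, 2.1585], 'opening': 0.0595}
```

>>> drive_tool:
  plan:
    - [[0.003,0,0],[0,0,0],0.5]
    - [[0.006,0,0],[0,0,0],0.5]
    - [[0.006,0,0],[0,0,0],0.5]
    - [[0.006,0,0],[0,0,0],0.5]

```text
clock: 17.83
tool_pos: [0.5779, 0.1586, 0.1128]
orientation: [123.7, 89.9, -151.8]
force: [0.7, 0.6, 3.5]
opening: 0.0597
```

```bash
python3 -c "
from h import *
print(readpan());st()"
```

```text
{'hub': [187.1, 214.8], 'needle': np.float64(94.2181231461349), 'green': np.float64(53.95919066909694), 'redmid': np.float64(-139.05568031164552), 'pan_by_green': np.float64(18.11785766360506)}
{'clock': 17.8833, 'tool_pos': [0.5779, 0.1586, 0.1129], 'orientation': [123.2488, 89.8561, -152.2265], 'force': [0.1876, -0.6041, 2.812], 'opening': 0.0595}
```

>>> drive_tool:
  plan:
    - [[0.002,0,0],[0,0,0],0.5]
    - [[0.004,0,0],[0,0,0],0.5]
    - [[0.004,0,0],[0,0,0],0.5]
    - [[0.004,0,0],[0,0,0],0.5]

```text
clock: 18.22
tool_pos: [0.578, 0.1586, 0.109]
orientation: [125.6, 89.9, -149.9]
force: [0.4, -0.1, 4.3]
opening: 0.0599
```

```bash
python3 -c "
from h import *
print(readpan());st()"
```

```text
{'hub': [187.2, 214.8], 'needle': np.float64(115.3256548560831), 'green': np.float64(53.86878334859239), 'redmid': np.float64(-138.9338612680148), 'pan_by_green': np.float64(20.944249534332094)}
{'clock': 18.2667, 'tool_pos': [0.578, 0.1586, 0.1091], 'orientation': [126.1632, 89.8739, -149.303], 'force': [-0.8797, -0.469, 5.6623], 'opening': 0.06}
```

>>> drive_tool:
  plan:
    - [[0.002,0,0],[0,0,0],0.5]
    - [[0.003,0,0],[0,0,0],0.5]
    - [[0.003,0,0],[0,0,0],0.5]
    - [[0.003,0,0],[0,0,0],0.5]

```text
clock: 18.6
tool_pos: [0.578, 0.1586, 0.1064]
orientation: [127.0, 89.9, -148.4]
force: [-1.6, -1.2, 6.0]
opening: 0.0596
```

```bash
python3 -c "
from h import *
print(readpan());st()"
```

```text
{'hub': [187.3, 215.0], 'needle': np.float64(134.07122384033963), 'green': np.float64(53.93458734307454), 'redmid': np.float64(-139.00433049904564), 'pan_by_green': np.float64(23.434884866302014)}
{'clock': 18.65, 'tool_pos': [0.578, 0.1587, 0.1064], 'orientation': [127.0601, 89.8846, -148.3994], 'force': [-2.7145, 0.5106, 5.9805], 'opening': 0.06}
```

Pan again tracks 1:1, so the second block is home. I'll let the rack rise about 10.5 mm, release and retreat.

>>> drive_tool:
  plan:
    - [[-0.003,0,0],[0,0,0],0.5]
    - [[-0.006,0,0],[0,0,0],0.5]
    - [[-0.009,0,0],[0,0,0],0.5]
    - [[-0.0105,0,0],[0,0,0],0.5]
    - [[-0.0105,0,0],[0,0,0],0.5]
    - [[-0.0105,0,0],[0,0,0],0.5]

```text
clock: 19.15
tool_pos: [0.578, 0.1587, 0.1167]
orientation: [124.9, 89.9, -150.6]
force: [1.4, 0.2, 1.0]
opening: 0.0596
```

```bash
python3 -c "
from h import *
print(readpan());st()"
```

```text
{'hub': [186.8, 215.8], 'needle': np.float64(60.15215727866798), 'green': np.float64(54.44348550363233), 'redmid': np.float64(-139.57149723551126), 'pan_by_green': np.float64(13.51115623667142)}
{'clock': 19.2, 'tool_pos': [0.578, 0.1586, 0.1167], 'orientation': [125.8415, 89.8763, -149.626], 'force': [1.5202, -0.4748, 1.2192], 'opening': 0.06}
```

>>> drive_tool:
  plan:
    - [[0,0,0],[0,0,0],0.5]
    - [[0,0,0],[0,0,0],1]
    - [[0,0,0],[0,0,0],1]
    - [[0,0,0],[0,0,0],1]
    - [[0,0,0],[0,0,0],1]
    - [[-0.03,0,0],[0,0,0],1]
    - [[-0.07,0,0],[0,0,0],1]
    - [[-0.11,0,0],[0,0,0],1]
    - [[-0.14,0,0],[0,0,0],1]
    - [[-0.14,0,0],[0,0,0],1]
    - [[-0.14,0,0],[0,0,0],1]
    - [[-0.14,0,0],[0,0,0],1]

```text
clock: 20.2
tool_pos: [0.5777, 0.1587, 0.2562]
orientation: [113.7, 89.8, -161.8]
force: [0.2, 0.1, -0.7]
opening: 0.0878
```

```bash
python3 - <<'E'
from h import *
s=ctrl.snapshot('scene');print(readpan(im=s));st()
d=s.copy();yaw=np.radians(-5.5)
for X in((.582,.2063),(.5779,.1586)):
    P=box(*X,yaw,.1058-.0128,.06,.03,.06)
    for a,b in((1,3),(3,7),(7,5),(5,1),(2,6),(6,4),(6,7),(2,3),(4,5)):
        q=proj('scene',P[[a,b]]);cv2.line(d,*[tuple(int(v) for v in np.round(x*16)) for x in q],(0,255,0),1,shift=4)
cv2.imwrite('pics/v9.png',np.hstack([cv2.resize(i[130:300,200:390],(400,358),interpolation=cv2.INTER_CUBIC) for i in(s,d)]))
E
```

```text
{'hub': [187.4, 215.7], 'needle': np.float64(53.466345376089784), 'green': np.float64(54.104141318679076), 'redmid': np.float64(-139.35130539084247), 'pan_by_green': np.float64(12.664960540988094)}
{'clock': 20.25, 'tool_pos': [0.5775, 0.1586, 0.2555], 'orientation': [119.4304, 89.7656, -156.0435], 'force': [-0.7527, 0.891, -0.5491], 'opening': 0.0876}
```

View pics/v9.png

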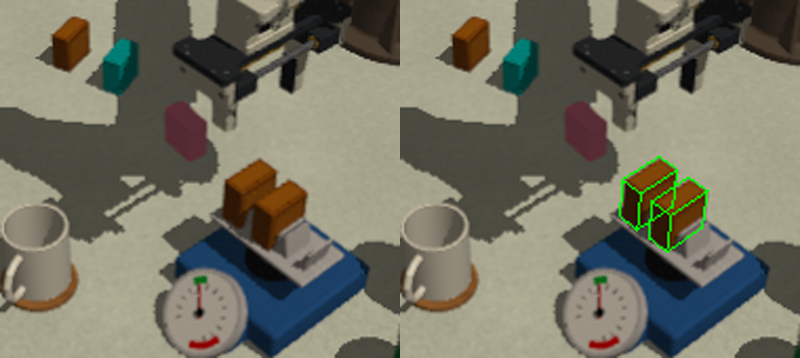

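Both blocks are home at equal height and match the outlines. The needle is mid-green at 12.66 mm, the arm is clear, and the spare block and the mug in view stand where they were. Handing in.

```bash
python3 -c "
from h import *
print(ctrl.close_job())"
```

```text
the job is handed in; nothing more can be done
None
```

I pushed two brown jaggery blocks home, the first into the middle slot and the second into slot 0, and handed the job in at about 20 s. Two were enough because the empty rack started 6.0 mm down.

- **Needle:** the dial read 9.5 mm after the first block. After the second, with the rack let go, it read 12.66 mm, close to the middle of the green band (11.0–14.5 mm). The deepest reading while pushing was 23.4 mm, well short of the red zone at 32 mm.
- **Seating:** for both blocks the final push sank the rack almost one to one with the tool. In the last picture both sit level and match the outlines drawn for seated blocks.
- **Everything else:** the spare block, the look-alikes and the mug on its coaster stood where they were in the last picture. I did not measure the flask, the tin or the second mug at the end; the arm was never moved near them at their height.
- **Odd reading:** the wrist force showed an unexplained 7–8 N upward while closing on each block. It was gone once the block was lifted.

No check failed.

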